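Feel the rim of an oval dish for chips

TASK

Feel the rim of the oval clay dish for chips: with the fingers closed and pointing down, set the fingertips on top of the rim at the square tab and run them slowly along it, round the plain side without the pouring lip, to the loop handle, in one stroke without lifting off on the way. Press lightly, so that the dish sinks a few millimetres on its cushioned stand all along but nowhere near its hard stop, and then take the hand clear. Do not lift, tip or shove the dish, and leave the tub, the stamp and the cutter alone.

Things in the scene. Friction and masses are not known exactly. Their poses are not given: they have to be found in the camera images.
- stand: Fixed round steel foot (210 mm across, 12 mm high) with a rubber cushion on it; carries the bat. Origin at the centre of its underside, on the table; z up. Turned the same way as the dish: its x axis runs along the dish's long axis.
- bat (a joint): Round plywood board (230 mm across, 14 mm thick, top 46 mm above the table) under the dish. Sinks straight down on the cushion without tilting: 0 at rest, value = metres sunk, hard stop at 0.014. Starts to sink at about 1 N and takes about 0.7 N more per mm (4 N at 4 mm); springs back when let go.
- dish_center (a point): Centre of the underside of the loose oval terracotta dish (0.7 kg, rim 204 x 150 mm, 46 mm high), 46 mm above the table, between four small stops on the bat (1.5 mm play). x: long axis, from the square tab (-x) to the loop handle (+x); z up; the V-shaped pouring lip is in the middle of the -y side, the +y side is plain.
- tab (a point): Middle of the outer edge of the flat square tab, 44 mm wide, sticking 29 mm out of the rim, its top 7 mm below the top of the rim.
- loop (a point): Outermost point of the round loop handle, a bar 10 mm thick bent in a half ring, open in the middle; its top is 7 mm below the top of the rim.
- lip (a point): Tip of the V-shaped pouring lip, sticking about 25 mm out of the rim on the side that is not stroked.
- rim0 (a point): Point 0 of 9 on top of the dish's rim, at the square tab: the start of the stroke. The rim is a round coil 14 mm thick, level all round, crest 92 mm above the table. The nine lie 32 mm apart, 0 to 8 in order, on half an ellipse about the dish centre with half axes 95 mm (dish x) and 68 mm (dish +y). Axes as the dish's.
- rim1 (a point): Point 1 of 9 on top of the dish's rim, between its neighbours. Axes as the dish's.
- rim2 (a point): Point 2 of 9 on top of the dish's rim, between its neighbours. Axes as the dish's.
- rim3 (a point): Point 3 of 9 on top of the dish's rim, between its neighbours. Axes as the dish's.
- rim4 (a point): Point 4 of 9 on top of the dish's rim, the middle of the plain side. Axes as the dish's.
- rim5 (a point): Point 5 of 9 on top of the dish's rim, between its neighbours. Axes as the dish's.
- rim6 (a point): Point 6 of 9 on top of the dish's rim, between its neighbours. Axes as the dish's.
- rim7 (a point): Point 7 of 9 on top of the dish's rim, between its neighbours. Axes as the dish's.
- rim8 (a point): Point 8 of 9 on top of the dish's rim, at the loop handle: the end of the stroke. Axes as the dish's.
- tub: Bystander: open white plastic tub, 72 mm across, 70 mm high. Origin at the centre of its underside.
- stamp: Bystander: dark wooden stamp block 45 x 45 x 28 mm with a round knob on top (50 mm high in all). Origin at the centre of its underside.
- cutter: Bystander: star-shaped steel cutter ring, 80 mm across, 25 mm high. Origin at the centre of its underside.
Mind the look-alikes: they are no part of the job. Leave any red look-alike of the stand alone.

How it is judged:
By the outcome, as a careful person would: the job done as asked, in the order asked, and still so for the second after the job is handed in, with the robot touching nothing.
It also fails if it takes over 45 s, if anything falls off the work surface, if the arm or the gripper's body presses on something with over 40 N, if the wrist force passes 120 N, or if a joint passes its speed limit or range.

ROBOT

A 6-joint arm with a two-finger parallel gripper is mounted at the origin on the work surface. World frame = base frame: x ahead of the robot, y to its left, z up, the work surface at z = 0. Lengths are in m, angles in degrees, forces in N, time in s.
With the tool pointing down it reaches from about 0.325 to 0.775 m from the base axis. Payload 5.5 kg.
Tool frame: the origin (TCP) lies at the centre of the arm's flange, where the gripper is bolted on; the fingertips stand 182 mm ahead of it and the grasp point (between the pads) lies 163 mm ahead of it; z points along the fingers, y is the line along which they close (so a half turn about z gives the same grasp; the last joint's range is limited). The gripper opens to 88 mm and grips with 3 to 60 N. Pads are 20 mm wide; open, the fingers measure 115 mm over their backs; the gripper's body (75 mm by 178 mm) begins 61 mm behind the grasp point.
Start: joints at [64.761, 5.22, 70.514, -0, 104.267, -3.249], TCP at [0.225, 0.556, 0.405] pointing down, gripper open.
Joint ranges: [-164.24, 164.24], [-49.07, 125.15], [9.68, 141.18], [-86.29, 266.29], [3.28, 154.24], [-151.56, 151.56]. Speed limits (degrees/s): [147.25, 147.25, 172.46, 180, 180, 180].

INTERFACE

Orientations are given as [roll, pitch, yaw] about the fixed x, y, z axes, in that order (R = Rz(yaw) Ry(pitch) Rx(roll)).
In Python, from station import r gives the robot as it stands. The module is installed in compiled form; this text tells all that it offers. Calls block until the motion is done:
- r.reach(position, orientation): joint-space move of the TCP to a pose.
- r.servo_line(position, rotation=None, speed=0.15): straight line of the TCP; rotation=None keeps the orientation; speed is the mean speed in m/s.
- r.move_joints(angles): joint-space move.
- r.let_go() and r.grab(squeeze=None): open the fingers fully, or close them until they stop; squeeze is the grip in N (None keeps the last).
- r.wait(seconds).
- r.inverse_kinematics(position, orientation): joint angles nearest the present ones, or None.
- r.sense(): the state.
- r.snapshot(name): name is "scene" or "top" or "wrist"; returns a dict with "frame" (384x512x3 uint8, red, green, blue), "fx", "fy", "cx", "cy" (pixels), "dist_coeffs" ([k1, k2, p1, p2, k3] as OpenCV has them; the pictures are not rectified), "R" (3x3) and "t" (3): a world point X has camera coordinates R X + t. Camera axes: x right, y down, z forward; pixel columns grow to the right and rows downward; lengths in m; the calibration is good to about 2 mm. A picture is of the moment at which its call begins. There is no depth.
A pose or a line that the arm cannot do raises r.IKError and nothing moves.
- r.hand_in(): hands the job in; it is judged then, once.
The state is a dict: "clock": time; "joints": joint angles; "joint_vel": joint speeds; "joint_torque": joint torques, N m; "tcp_pos": TCP position; "orientation": TCP orientation; "contact_force": force on the tool from outside, world axes, zero at the start; "torque": the same for the moment, N m; "opening": finger opening in m; "gripper_force": force on a finger pad.
Only numpy, scipy, OpenCV 4.12 (cv2) and the standard library are available. Lean on these libraries where they do the work, as an engineer would, in place of code of your own. Each camera call takes 0.05 s, during which the arm holds its last target. There are 200 camera calls.

## Working session

There is one attempt and no reset: what is moved stays moved. The work goes in short steps, each a Python script; the robot and the scene stay as the last script left them, time stands still between calls to the robot, and variables do not carry over. Pictures are saved under pics/ and viewed, at most 10 in all, crops included, and the job is handed in when it is done.

```bash
mkdir -p pics
python3 - <<'E'
from station import r
import cv2, pickle
s=r.sense(); print(s["clock"],s["tcp_pos"],s["orientation"],s["opening"],s["contact_force"])
for n in("scene","top","wrist"):
    d=r.snapshot(n); pickle.dump(d,open(f"{n}.pkl","wb")); cv2.imwrite(f"pics/{n}0.png",d["frame"][:,:,::-1]); print(n,d["fx"],d["dist_coeffs"],-d["R"].T@d["t"])
E
```

```text
0.0 [0.22469062 0.55639841 0.40352659] [-1.79889256e+02 -6.14014580e-03  1.58010891e+02] 0.08781544140590297 [-0.53071215  1.08698021 -0.51231472]
scene 391.95113695492404 [-0.11670278  0.          0.          0.          0.        ] [1.03789981 0.87168009 0.74717053]
top 439.5758564522808 [0.01160055 0.         0.         0.         0.        ] [0.23744609 0.01127976 1.39534898]
wrist 328.64915172803666 [-0.07335683  0.          0.          0.          0.        ] [0.16025956 0.58369144 0.3839962 ]
```

View pics/top0.png

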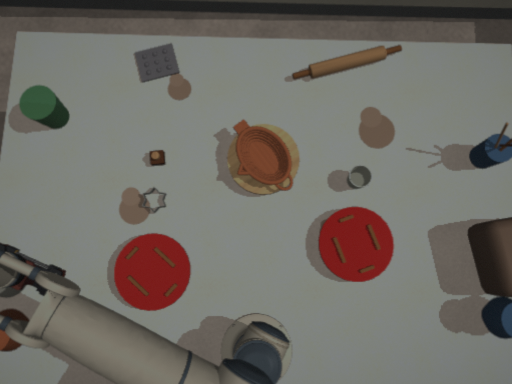

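View pics/scene0.png

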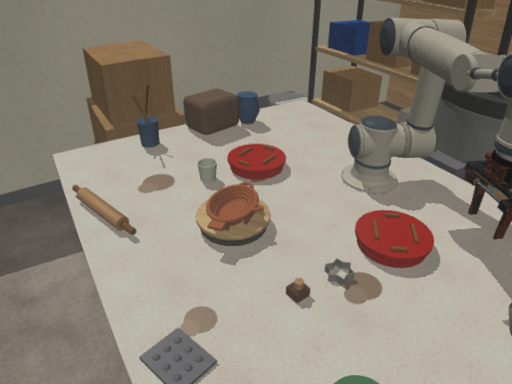

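Candidates for the dish on its stand:
- The terracotta oval on the tan bat, top (264,157) and scene (233,205).
- Red round look-alikes, top (152,271) and (356,244).
- The robot's base ring, top (257,345).

I choose the terracotta oval. In the top view its tab is at (241,127), its loop at (287,183) and its lip at about (240,168), so the plain side faces upper right. I'll check this in a close crop.

```bash
cat > h.py <<'E'
import numpy as np, cv2
def ray(d,uv,z):
    K=np.array([[d["fx"],0,d["cx"]],[0,d["fy"],d["cy"]],[0,0,1]])
    n=cv2.undistortPoints(np.float64(uv).reshape(-1,1,2),K,np.float64(d["dist_coeffs"])).reshape(-1,2)
    v=np.c_[n,np.ones(len(n))]@d["R"]; c=-d["R"].T@d["t"]
    return c+v*((z-c[2])/v[:,2])[:,None]
def proj(d,X):
    K=np.array([[d["fx"],0,d["cx"]],[0,d["fy"],d["cy"]],[0,0,1]])
    return cv2.projectPoints(np.float64(X),cv2.Rodrigues(d["R"])[0],d["t"],K,np.float64(d["dist_coeffs"]))[0].reshape(-1,2)
E
python3 - <<'E'
import pickle,cv2,numpy as np
from h import *
d=pickle.load(open("top.pkl","rb")); f=d["frame"]
print(ray(d,[[264,157],[241,127],[287,183],[240,168]],0.085).round(3))
for p in [(264,157),(241,127),(250,135),(287,183),(235,180),(290,150)]: print(p,f[p[1],p[0]],cv2.cvtColor(f,cv2.COLOR_RGB2HSV)[p[1],p[0]])
c=f[105:210,210:320]; cv2.imwrite("pics/crop1.png",cv2.resize(c,None,fx=5.5,fy=5.5,interpolation=cv2.INTER_CUBIC)[:,:,::-1])
E
```

```text
[[ 0.578 -0.009  0.085]
 [ 0.673  0.064  0.085]
 [ 0.499 -0.081  0.085]
 [ 0.542  0.063  0.085]]
(264, 157) [115  67  43] [ 10 160 115]
(241, 127) [118  68  45] [  9 158 118]
(250, 135) [104  61  40] [ 10 157 104]
(287, 183) [130 114  81] [ 20  96 130]
(235, 180) [115 103  74] [ 21  91 115]
(290, 150) [129 108  76] [ 18 105 129]
```

View pics/crop1.png

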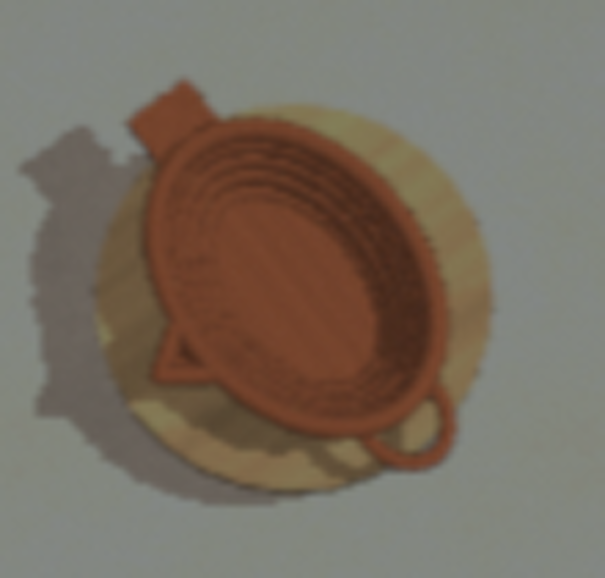

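The crop confirms it. The square tab is at upper left, crop (170,120), the loop at lower right, (425,440), and the V lip at lower left, (175,370). The plain side is the upper right. Next I close the fingers and look from above with the wrist camera.

Run:
```python
from station import r
import cv2, pickle, numpy as np
d=pickle.load(open("wrist.pkl","rb")); print("cam fwd",d["R"][2].round(3))
r.grab(5)
r.reach([0.58,-0.082,0.43],[180,0,90])
s=r.sense(); print(s["clock"],s["tcp_pos"],s["orientation"],s["opening"],s["contact_force"],s["joints"])
for n in("wrist","scene"):
    d=r.snapshot(n); pickle.dump(d,open(f"{n}1.pkl","wb")); cv2.imwrite(f"pics/{n}1.png",d["frame"][:,:,::-1])
    print(n,-d["R"].T@d["t"],d["R"][2].round(3))
```

```text
cam fwd [ 0.236 -0.098 -0.967]
4.075 [ 0.58011303 -0.08116095  0.42996142] [-1.79997623e+02 -1.33474470e-02  9.00829181e+01] 0.0005279912066117723 [ 0.17576734  0.63790492 -0.06223486] [-1.12954497e+01  3.39370206e+00  6.98573289e+01  1.31753656e-02
  1.06753933e+02 -1.13745706e+01]
wrist [ 0.57963103 -0.010631    0.41036745] [ 0.002 -0.255 -0.967]
scene [1.03789981 0.87168009 0.74717053] [-0.447 -0.714 -0.54 ]
```

View pics/wrist1.png

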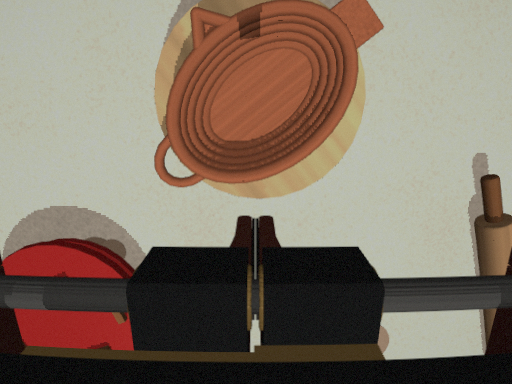

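The wrist view shows the dish at about (262,90), with the tab at upper right (360,22), the loop at lower left (180,160) and the lip at (205,25). It touches the top edge of the frame, so I shift to centre it and measure there.

```bash
cat > m.py <<'E'
import numpy as np, cv2
from scipy.optimize import least_squares
from h import *
def measure(d,near=None):
    hsv=cv2.cvtColor(d["frame"],cv2.COLOR_RGB2HSV)
    m=cv2.inRange(hsv,(4,115,40),(14,255,255))
    m=cv2.morphologyEx(m,cv2.MORPH_OPEN,np.ones((3,3)))
    cs=cv2.findContours(m,cv2.RETR_EXTERNAL,cv2.CHAIN_APPROX_NONE)[0]
    c0=proj(d,[[0.58,-0.01,0.08]])[0]
    c=[c for c in cs if cv2.pointPolygonTest(c,tuple(map(float,c0)),False)>0][0]
    P=ray(d,c.reshape(-1,2).astype(float),0.085)[:,:2]
    def loc(q,P=P):
        R=np.array([[np.cos(q[2]),-np.sin(q[2])],[np.sin(q[2]),np.cos(q[2])]]); return (P-q[:2])@R
    def res(q):
        l=loc(q); k=np.hypot(l[:,0]/.102,l[:,1]/.075); return np.hypot(*l.T)*(1-1/k)
    s=least_squares(res,[0.582,-0.011,np.arctan2(-.145,-.174)],loss="cauchy",f_scale=.0015)
    e=res(s.x); l=loc(s.x); on=np.abs(e)<.004
    free=[cv2.fitEllipse(np.float32(P[on]*1000))]
    print("px",len(P),"fit",s.x[:2].round(4),np.degrees(s.x[2]).round(2),"inliers",on.mean().round(2),"rms mm",(e[on].std()*1e3).round(2),"free ellipse mm",free)
    print("extent local mm",(l.min(0)*1e3).round(1),(l.max(0)*1e3).round(1),"tab y",l[l[:,0]<-.115,1].mean().round(4),"loop y",l[l[:,0]>.11,1].mean().round(4),"lip x",l[l[:,1]<-.085,0].mean().round(4))
    return s.x
def rim(q,n=9):
    t=np.linspace(0,np.pi,4001); X=np.c_[-.095*np.cos(t),.068*np.sin(t)]
    a=np.r_[0,np.cumsum(np.hypot(*np.diff(X,axis=0).T))]; u=np.linspace(0,a[-1],n)
    X=np.c_[np.interp(u,a,X[:,0]),np.interp(u,a,X[:,1])]
    R=np.array([[np.cos(q[2]),-np.sin(q[2])],[np.sin(q[2]),np.cos(q[2])]]); return X@R.T+q[:2], a[-1]
E
python3 - <<'E'
from station import r
import pickle
from m import *
r.servo_line([0.58,-0.027,0.43])
D=r.snapshot("wrist"); pickle.dump(D,open("wrist2.pkl","wb")); print(r.sense()["clock"])
q=measure(D); np.save("q.npy",q)
measure(pickle.load(open("top.pkl","rb")))
p,L=rim(q); print(L,p.round(3).tolist())
im=cv2.resize(D["frame"][:,:,::-1],None,fx=1.5,fy=1.5)
for x in proj(D,np.c_[p,np.full(9,.092)]): cv2.circle(im,tuple((1.5*x).astype(int)),3,(255,255,0),-1)
cv2.imwrite("pics/ov.png",im)
E
```

```text
4.7417
px 653 fit [ 0.5852 -0.0058] -141.46 inliers 0.57 rms mm 0.85 free ellipse mm [((585.1913452148438, -5.773611068725586), (149.72926330566406, 203.54954528808594), 128.5015106201172)]
extent local mm [-130.5  -99.4] [129.8  75.3] tab y -0.0002 loop y -0.0003 lip x 0.0001
px 210 fit [ 0.5849 -0.0062] -140.52 inliers 0.68 rms mm 1.38 free ellipse mm [((584.8086547851562, -6.709486484527588), (147.57443237304688, 202.129150390625), 129.10525512695312)]
extent local mm [-127.8  -99.7] [128.5  75.3] tab y 0.0025 loop y -0.0147 lip x -0.0012
0.25779913184945097 [[0.659, 0.053], [0.671, 0.024], [0.666, -0.008], [0.65, -0.036], [0.628, -0.059], [0.6, -0.076], [0.569, -0.085], [0.537, -0.082], [0.511, -0.065]]
```

View pics/ov.png

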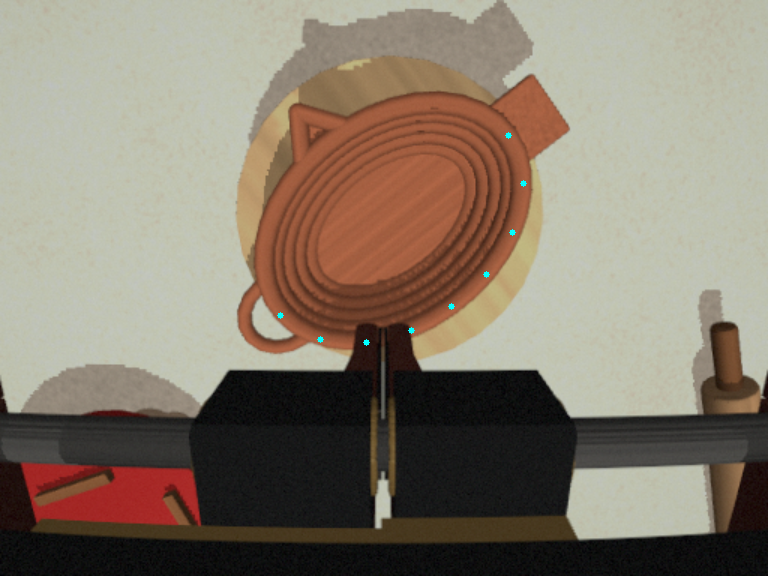

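The fit agrees with what was given: the free ellipse is 149.7 × 203.5 mm against 150 × 204, and the tab, loop and lip lie within 0.3 mm of the axes. The top camera agrees to within 0.5 mm and 1°. The cyan points sit on the crest from the tab, (508,135), along the plain side to the loop, (280,315). Now I touch down at rim0.

Run:
```python
from station import r
from m import *
q=np.load("q.npy"); p,_=rim(q); x,y=p[0]
O=[180,0,90]
def F(n=4):
    a=[]
    for _ in range(n): r.wait(.02); a.append(r.sense()["contact_force"])
    return np.mean(a,0)
r.reach([x,y,0.31],O); r.servo_line([x,y,0.280],O,speed=.06); r.wait(.2)
f0=F(8); np.save("f0.npy",f0); print("f0",f0.round(2))
z=.278
while z>.2665:
    r.servo_line([x,y,z],O,speed=.01); f=F()-f0; s=r.sense()
    print(z,s["tcp_pos"].round(4),f.round(2),round(s["clock"],2))
    if f[2]>3.2: break
    z-=.001
np.save("z.npy",z)
```

```text
f0 [ 0.07 -0.09  0.29]
0.278 [0.6595 0.0533 0.2779] [-0.27  0.42  0.06] 6.84
0.277 [0.6595 0.0533 0.277 ] [-0.17  0.42 -0.17] 7.16
0.276 [0.6595 0.0534 0.276 ] [-0.23 -0.06 -0.26] 7.47
0.275 [0.6595 0.0533 0.275 ] [-0.39  0.13 -0.29] 7.79
0.274 [0.6595 0.0534 0.2743] [-0.16  0.15  1.08] 8.11
0.273 [0.6595 0.0533 0.2732] [ 0.24 -0.22  1.35] 8.43
0.272 [0.6595 0.0533 0.2722] [0.36 0.25 2.24] 8.74
0.271 [0.6595 0.0534 0.2712] [0.72 0.19 3.37] 9.06
```

Contact comes at TCP z of about 0.2742, which matches the expected crest height (0.092 + 0.182), and the force follows the cushion's spring. Now the stroke, at about 3.7 mm sink with height and force guarded.

Run:
```python
from station import r
from m import *
q=np.load("q.npy"); f0=np.load("f0.npy"); z=.2703; O=[180,0,90]
p,_=rim(q,33); log=[]
r.servo_line([*p[0],z],O,speed=.01)
for i,(x,y) in enumerate(p[1:],1):
    r.servo_line([x,y,z],O,speed=.025)
    s=r.sense(); f=s["contact_force"]-f0; t=s["tcp_pos"]
    log.append([i,*(1e3*(t[:2]-[x,y])),(.2742-t[2])*1e3,*f,s["clock"]])
    z+=np.clip(.3*(.2705-t[2]),-.0003,.0003)
    if f[2]>7: z+=.0004
    if f[2]<1.8: z-=.0003
    z=np.clip(z,.2685,.2725)
r.wait(.2)
r.servo_line([*p[-1],.30],O,speed=.05)
r.servo_line([*p[-1],.43],O,speed=.2)
np.set_printoptions(suppress=True); print(np.array(log).round(1))
s=r.sense(); print(s["clock"],s["tcp_pos"],s["contact_force"]-f0)
D=r.snapshot("top"); measure(D); S=r.snapshot("scene")["frame"]
cv2.imwrite("pics/end.png",np.hstack([D["frame"][60:300,100:460],S[100:340,130:490]])[:,:,::-1])
```

```text
[[ 1.   0.  -0.2  4.   0.2  1.3  3.7  9.8]
 [ 2.   0.2 -0.5  3.7  0.2  1.6  3.7 10.3]
 [ 3.   0.1 -0.4  3.8  0.2  1.   4.4 10.7]
 [ 4.   0.1 -0.4  3.7  0.6  1.8  3.5 11.2]
 [ 5.  -0.  -0.4  3.8 -0.6  0.5  3.8 11.7]
 [ 6.  -0.  -0.4  3.8  0.3  1.8  4.1 12.2]
 [ 7.  -0.1 -0.4  3.7  0.7  0.6  3.8 12.6]
 [ 8.  -0.1 -0.4  3.7  0.3  1.2  4.4 13.1]
 [ 9.  -0.1 -0.4  3.7 -0.8 -0.5  3.9 13.6]
 [10.  -0.1 -0.4  3.7  0.3  1.   3.8 14.1]
 [11.  -0.2 -0.3  3.7 -0.6  0.9  2.6 14.5]
 [12.  -0.2 -0.3  3.7  0.4  1.   3.  15. ]
 [13.  -0.2 -0.3  3.7  0.4  0.9  4.2 15.5]
 [14.  -0.2 -0.3  3.7  0.9  0.9  4.4 16. ]
 [15.  -0.2 -0.3  3.7 -0.7  0.3  3.7 16.4]
 [16.  -0.2 -0.3  3.7  0.7  0.7  3.6 16.9]
 [17.  -0.2 -0.2  3.7  0.9  0.9  4.6 17.4]
 [18.  -0.2 -0.2  3.7  0.2  0.1  3.4 17.9]
 [19.  -0.2 -0.2  3.7  0.5  0.4  4.3 18.3]
 [20.  -0.2 -0.1  3.7  1.2 -0.2  2.8 18.8]
 [21.  -0.3 -0.2  3.7  1.   0.5  3.1 19.3]
 [22.  -0.2 -0.1  3.7  0.9  0.7  2.6 19.8]
 [23.  -0.3 -0.1  3.7  0.5  0.1  3.3 20.2]
 [24.  -0.3 -0.1  3.7  0.3  0.3  2.9 20.7]
 [25.  -0.3 -0.   3.7  0.5 -0.2  3.4 21.2]
 [26.  -0.3 -0.   3.7  1.8 -0.3  2.9 21.7]
 [27.  -0.3  0.   3.7  1.3 -0.3  2.5 22.1]
 [28.  -0.3  0.1  3.7  0.7  0.2  3.3 22.6]
 [29.  -0.2  0.1  3.7  1.3 -0.6  3.6 23.1]
 [30.  -0.3  0.1  3.7 -0.2 -0.4  3.2 23.6]
 [31.  -0.2  0.2  3.7  0.9 -0.   3.3 24. ]
 [32.  -0.2  0.2  3.7  0.5 -0.5  4.  24.5]]
26.25 [ 0.51090948 -0.06503038  0.42854576] [-0.20339417  0.53875746 -1.13165416]Traceback (most recent call last):
  File "<stdin>", line 19, in <module>
  File "m.py", line 10, in measure
    c=[c for c in cs if cv2.pointPolygonTest(c,tuple(map(float,c0)),False)>0][0]
      ~~~~~~~~~~~~~~~~~~~~~~~~~~~~~~~~~~~~~~~~~~~~~~~~~~~~~~~~~~~~~~~~~~~~~~~^^^
IndexError: list index out of range
```

The stroke was steady at 3.7–4.0 mm sink with 2.5–4.6 N all along. The arm now hides the dish from the top camera, so I check from the earlier wrist pose.

Run:
```python
from station import r
from m import *
r.servo_line([0.58,-0.027,0.43],[180,0,90]); r.wait(.3)
D=r.snapshot("wrist"); measure(D); S=r.snapshot("scene")["frame"]
cv2.imwrite("pics/end.png",np.hstack([cv2.resize(D["frame"],(400,300)),cv2.resize(S,(400,300))])[:,:,::-1]); print(r.sense()["clock"])
```

```text
px 642 fit [ 0.5852 -0.006 ] -143.46 inliers 0.58 rms mm 0.79 free ellipse mm [((585.195068359375, -5.960849285125732), (149.57749938964844, 203.63148498535156), 126.48729705810547)]
extent local mm [-130.6  -99.7] [129.7  75.2] tab y -0.0003 loop y -0.0003 lip x 0.0002
27.375
```

View pics/end.png

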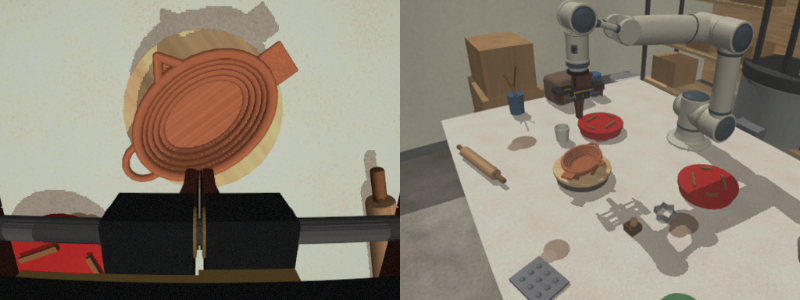

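The right half of the picture shows the dish upright on its stand at about (582,165), the hand clear, and the tub (562,132), stamp (632,227) and cutter (664,211) undisturbed. In the wrist view the dish centre is within 0.2 mm of before. It turned about 2° within the play of its stops.

```bash
python3 -c "
from station import r
print(r.hand_in())"
```

```text
the job is handed in; nothing more can be done
None
```

I stroked the rim in one pass from the tab round the plain side to the loop (about 3.7–4.0 mm sink, 2.5–4.6 N), took the hand clear and handed in at about 27 s; the dish turned about 2° in its stops along the stroke, so the stroke probably ended about 3 mm short of rim8.

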